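# Seat a reel hub on the label rewinder's splined drive and hold it down

## Task

The blue-geared reel hub of the label rewinder has toppled over. Stand it upright on its gear on the table, then take it up, turn it until the cross-shaped bore in its underside meshes with the cross-shaped drive stub of the rewinder, slide it fully home and keep pressing it down against the spring ring. Finish while still gripping the hub and holding it down fully home; do not let go, and leave the tape roll, the label roll and the small carton where they are.

Things in the scene. Friction and masses are not known exactly. Their poses are not given: they have to be found in the camera images.
- reel_hub: loose reel hub, 250 g, 100 mm long, lying on its side. Origin: centre of its gear's underside; its z axis runs up the shaft from gear to cap. Blue gear z=0 to 27 mm, 61 mm over its 12 teeth. At the start z points roughly away from the robot, 7 degrees below level, x points down, origin 32 mm above the table. Standing on its gear it is stable and rights itself from leans under 20 degrees.
- hub_bore (a point): mouth of the cross-shaped blind bore in the gear's underside, at the hub's origin and with the hub's axes. 22 mm deep; its arms lie along the hub's x and y axes, each slot 12 mm wide and 33 mm from end to end. It fits the drive stub in four orientations, a quarter turn apart.
- hub_barrel (a point): middle of the hub's aluminium barrel, on its axis 57 mm from the hub's origin: 28 mm diameter, from 27 to 86 mm. Axes as the hub's.
- hub_cap (a point): centre of the top of the hub's black cap, 100 mm from the hub's origin: cap 40 mm diameter, 14 mm thick. The thin white cross on it has its lines along the hub's x and y axes, like the bore below. Axes as the hub's.
- rewinder: fixed label rewinder, a grey box 150 x 120 x 44 mm with an upright drive in the middle of its top. Origin: centre of its underside, on the table; z up, x and y along its sides.
- drive_home (a point): point on the drive's vertical axis, 46 mm above the table, fixed to the rewinder and with its axes: where the hub's origin is when the hub is fully home.
- stub_top (a point): top of the steel drive stub, 19.5 mm above drive_home. From above the stub is a cross with arms along the rewinder's x and y axes, each arm 9 mm wide and 30 mm from end to end (1.5 mm play each side in the hub's bore); its top 3 mm are 3 mm narrower and shorter, as a lead-in.
- ejector (a joint): orange spring ring (64 mm disc round the drive stub) that pushes the hub back up: 0 = fully up, its top 8 mm above drive_home; 0.008 = fully down, its top level with drive_home. It needs about 6 N to start and 11 N fully down, more than the hub's weight, so the hub rises again if it is let go.
- tape_clear_1: bystander: tan tape roll lying flat, 104 mm diameter, 48 mm high, origin at the centre of its underside
- label_roll_2: bystander: yellow label roll lying flat, 80 mm diameter, 50 mm high, origin at the centre of its underside
- small_box_2: bystander: small white carton, 60 x 110 x 46 mm, origin at the centre of its underside

How it is judged:
By the outcome, as a careful person would: the job done as asked, in the order asked, and still so for the second after the job is handed in, while the arm keeps its last pose, push and grip.
It also fails if it takes over 64 s, if anything falls off the work surface, if the arm or the gripper's body presses on something with over 40 N, if the wrist force passes 120 N, or if a joint passes its speed limit or range.

## Robot

A 7-joint arm with a two-finger parallel gripper is mounted at the origin on a cart in front of the work surface, level with it; the furniture and walls round the work are solid. World frame = base frame: x ahead of the robot, y to its left, z up, the work surface at z = 0. Lengths are in m, angles in rad, forces in N, time in s.
With the tool pointing down it reaches from about 0.425 to 0.875 m from the base axis. Payload 4.7 kg.
Tool frame: the origin (TCP) lies on the mounting face of the last link; the fingertips stand 182 mm ahead of it and the grasp point (between the pads) lies 164 mm ahead of it (ctrl.finger_overhang is the distance from the TCP to the fingertips, in m); z points along the fingers, y is the line along which they close (so a half turn about z gives the same grasp; the last joint's range is limited). The gripper opens to 87 mm and grips with 3 to 60 N. Pads are 19 mm wide; open, the fingers measure 117 mm over their backs; the gripper's body (75 mm by 190 mm) begins 51 mm behind the grasp point.
Start: joints at [1.298, 0.321, -0.07, 1.45, 0.023, 1.371, -0.057], TCP at [0.184, -0.623, 0.405] pointing down, gripper open.
Joint ranges: [-2.86, 2.86], [-0.3, 2.09], [-1.38, 1.24], [0.06, 2.45], [-1.56, 4.7], [0.09, 2.05], [-2.69, 2.69]. Speed limits (rad/s): [2.57, 2.57, 3.14, 3.14, 3.14, 3.14, 3.14].

## Interface

Orientations are given as a rotation vector (axis times angle).
In Python, from bench import ctrl gives the robot as it stands.
- The arm moves only by the shell command python3 -m jog 'ROWS' [FORCE]. ROWS is a JSON object of lists of equal length, an entry for each row: "translation": the shift along the tool's x, y, z as a fraction of full scale, a list of three; "yaw": the turn about the tool's z as a fraction of full scale; "jaw": the closure, from 0 (fully open) to 1 (shut). In form: {"translation": [[dx, dy, dz], ...], "yaw": [yaw, ...], "jaw": [jaw, ...]}. A call has 1 to 8 rows; each row is the pose to reach, as a shift and turn from the pose commanded when the call began, along the tool's axes at that moment, turning the shorter way round; what a row does not reach only later rows make up. Full scale, the value 1, is 0.2 m for a shift and 180 degrees for a turn. A row lasts 1/8 s, in which the tool goes at most 62.5 mm and 10.7 degrees, less where a joint would pass 70% of its speed; a pose out of reach is approached as far as the arm can. A call with a number of a shift or a turn outside -1 to 1 is refused whole. A call with a gripper value outside its range is refused whole. The fingers move at their own pace and stop on an object; FORCE is the grip in N (left out, the last holds). Time passes only in rows, so rows that repeat a pose let the fingers close. It gives the time, the measured TCP pose, the force, the opening and the grip force at its end, in the units of the state.
- ctrl.get_state(): the state, without advancing time (a new reading comes with each control period).
- ctrl.get_image(name): name is "scene" or "top" or "wrist"; returns a dict with "pixels" (420x560x3 uint8, blue, green, red), "fx", "fy", "cx", "cy" (pixels), "k1" (the pictures are not rectified: a ray, as slopes to the right and down, at radius r is drawn at 1 + k1 r^2 times it, then the intrinsics apply), "R" (3x3) and "t" (3): a world point X has camera coordinates R X + t; the wrist camera has in their place "mount" (4x4, takes a point from camera to tool coordinates, whose origin is the TCP and whose axes are the flange's). Camera axes: x right, y down, z forward; pixel columns grow to the right and rows downward; lengths in m; the calibration is good to about 2 mm. A picture is of the moment at which its call begins: read the wrist's pose just before it. There is no depth.
- ctrl.close_job(): hands the job in; it is judged then, once.
Trained networks look in a picture, given as the dict that the camera call returned (one of the last four; its "shot" number tells which), for a name from the list of things; names that differ only in an ending like _2 or _b are one class to them, and where a whole thing is asked for, a point or a joint stands for the part that bears it (a point fixed in the world has none). Each returns a list of dicts, best first, with "p" (0 to 1); they miss things now and then, are a little off and sometimes report something else, mostly with a low value. They report only what shows in the picture. A call takes as long as a camera call.
- ctrl.silhouettes(label, picture): "region" (420x560 bool, what is visible of it) and "at" ([column, row] in pixels, amid what is visible of it).
The state is a dict: "time": time; "joint_positions": joint angles; "qd": joint speeds; "joint_torque": joint torques, N m; "position": TCP position; "tool_rot": TCP orientation; "ft_force": force on the tool from outside, world axes, zero at the start; "torque": the same for the moment, N m; "grip_width": opening from 0.0 (shut) to 1.0 (fully open); "grip_force": force on a finger pad.
Only numpy, scipy, OpenCV 4.12 (cv2) and the standard library are available. Lean on these libraries where they do the work, as an engineer would, in place of code of your own. Each camera call takes 0.05 s, during which the arm holds its last target. There are 200 camera calls.

## Working session

There is one attempt and no reset: what is moved stays moved. The work goes in short steps, Python scripts to look and compute and a shell command to move; the robot and the scene stay as the last step left them, time stands still between calls to the robot, and variables do not carry over. Pictures are saved under pics/ and viewed, at most 10 in all, crops included, and the job is handed in when it is done.

```bash
ls; mkdir -p pics; cat > h.py <<'E'
import numpy as np, cv2
from scipy.spatial.transform import Rotation as Ro
from bench import ctrl
def ray(im,uv,Rt=None):
    K=np.array([[im['fx'],0,im['cx']],[0,im['fy'],im['cy']],[0,0,1.]])
    p=cv2.undistortPoints(np.array([[uv]],float),K,np.array([im['k1'],0,0,0.]))[0,0]
    d=np.array([p[0],p[1],1.])
    if 'R' in im:
        R=np.array(im['R']);t=np.array(im['t']);return -R.T@t,R.T@d
    T=Rt@np.array(im['mount']);return T[:3,3],T[:3,:3]@d
def tool(s=None):
    s=s or ctrl.get_state();T=np.eye(4);T[:3,:3]=Ro.from_rotvec(s['tool_rot']).as_matrix();T[:3,3]=s['position'];return T
def onz(im,uv,z,Rt=None):
    o,d=ray(im,uv,Rt);return o+d*(z-o[2])/d[2]
def proj(im,X,Rt=None):
    X=np.asarray(X,float)
    if 'R' in im: c=np.array(im['R'])@X+np.array(im['t'])
    else: T=np.linalg.inv(Rt@np.array(im['mount']));c=T[:3,:3]@X+T[:3,3]
    a=c[:2]/c[2];a=a*(1+im['k1']*(a@a));return np.array([im['fx']*a[0]+im['cx'],im['fy']*a[1]+im['cy']])
E
python3 - <<'E'
from h import *
s=ctrl.get_state();print({k:np.round(v,3).tolist() for k,v in s.items()});print(tool().round(3))
for n in ['top','scene']:
    im=ctrl.get_image(n);cv2.imwrite(f'pics/{n}0.png',im['pixels']);print(n,im['fx'],im['k1'],ray(im,(280,210)))
    for l,z in [('reel_hub',.03),('rewinder',.044),('hub_cap',.03),('tape_clear_1',.048),('label_roll_2',.05),('small_box_2',.046)]:
        for r in ctrl.silhouettes(l,im)[:2]:
            ys,xs=np.nonzero(r['region']);print(l,round(r['p'],2),r['at'],xs.min(),xs.max(),ys.min(),ys.max(),onz(im,r['at'],z).round(3))
E
```

```text
pics
{'time': 0.0, 'joint_positions': [1.298, 0.322, -0.07, 1.452, 0.023, 1.371, -0.057], 'qd': [0.0, 0.001, -0.0, 0.0, 0.002, 0.001, -0.001], 'joint_torque': [-0.001, -49.129, -0.404, -31.253, -0.064, 0.044, 0.0], 'position': [0.184, -0.623, 0.404], 'tool_rot': [-3.107, -0.449, 0.001], 'ft_force': [-0.51, -0.115, -0.767], 'torque': [0.018, 0.014, 0.016], 'grip_force': 0.0, 'grip_width': 1.0}
[[ 0.959  0.283 -0.001  0.184]
 [ 0.283 -0.959  0.002 -0.623]
 [-0.    -0.002 -1.     0.404]
 [ 0.     0.     0.     1.   ]]
top 491.6678098571092 -0.07331806539702901 (array([-0.01972259, -0.06904269,  1.3427209 ]), array([ 0.42475143,  0.01163813, -0.90527483]))
reel_hub 0.81 [322.2, 251.8] 311 330 225 262 [ 0.473 -0.179  0.03 ]
rewinder 0.95 [166.9, 234.4] 142 194 206 265 [0.493 0.266 0.044]
rewinder 0.22 [167.5, 231.7] 155 176 220 240 [0.501 0.265 0.044]
hub_cap 0.84 [317.0, 247.6] 312 331 226 261 [ 0.485 -0.164  0.03 ]
tape_clear_1 0.8 [388.1, 195.0] 370 406 173 209 [ 0.657 -0.37   0.048]
tape_clear_1 0.61 [320.5, 248.4] 310 332 224 262 [ 0.476 -0.173  0.048]
label_roll_2 0.58 [260.0, 170.2] 249 273 159 179 [0.716 0.015 0.05 ]
small_box_2 0.76 [254.6, 264.5] 234 277 248 283 [0.418 0.009 0.046]
small_box_2 0.35 [320.4, 245.8] 311 331 224 262 [ 0.484 -0.173  0.046]
scene 474.14910153309313 -0.1682482409108317 (array([-0.15864325,  0.4243393 ,  0.62012487]), array([ 0.70985053, -0.45466394, -0.53795763]))
reel_hub 0.83 [350.6, 227.5] 325 368 207 244 [ 0.481 -0.171  0.03 ]
rewinder 0.7 [155.8, 297.0] 104 203 259 334 [0.469 0.278 0.044]
hub_cap 0.96 [349.6, 223.8] 325 368 208 244 [ 0.493 -0.179  0.03 ]
tape_clear_1 0.66 [359.6, 171.3] 341 379 156 189 [ 0.651 -0.338  0.048]
label_roll_2 0.86 [218.0, 198.7] 202 235 180 213 [0.707 0.041 0.05 ]
small_box_2 0.55 [295.7, 273.1] 269 323 244 301 [0.398 0.03  0.046]
small_box_2 0.25 [153.4, 293.7] 105 204 258 333 [0.477 0.279 0.046]
```

```bash
python3 - <<'E'
from h import *
im=ctrl.get_image('wrist');print(np.round(im['mount'],3).tolist(),im['fx'],im['k1'])
a=cv2.imread('pics/top0.png')[140:300,120:420];b=cv2.imread('pics/scene0.png')[140:360,80:400]
a=cv2.resize(a,(800,427));cv2.imwrite('pics/a.png',a)
p=np.array([.478,-.172,.40]);T=tool();print(((p-T[:3,3])@T[:3,:3]/.2).round(3))
E
```

```text
[[-0.001, -0.96, -0.279, 0.076], [1.0, -0.001, 0.0, -0.0], [-0.001, -0.279, 0.96, 0.02], [0.0, 0.0, 0.0, 1.0]] 362.0404702667173 -0.07181349363274261
[ 2.049 -1.749  0.024]
```

View pics/a.png

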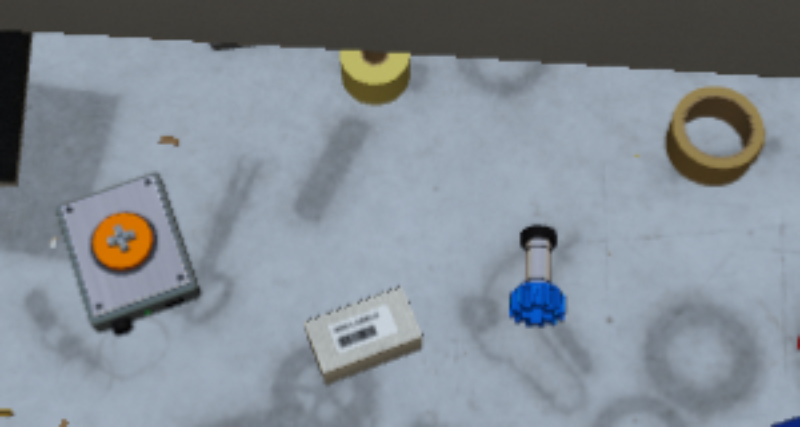

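```bash
python3 -m jog '{"translation":[[1,-0.87,0],[1,-0.87,0],[1,-0.87,0],[1,-0.87,0],[1,-0.87,0]],"yaw":[0,0,0,0,0],"jaw":[0,0,0,0,0]}' 10
python3 -m jog '{"translation":[[1,-0.87,0],[1,-0.87,0],[1,-0.87,0],[1,-0.87,0],[1,-0.87,0],[1,-0.87,0]],"yaw":[0,0,0,0,0,0],"jaw":[0,0,0,0,0,0]}'
python3 - <<'E'
from h import *
T=tool();im=ctrl.get_image('wrist');cv2.imwrite('pics/w1.png',im['pixels']);print(T.round(4).tolist())
for l in ['hub_cap','reel_hub']:
  for r in ctrl.silhouettes(l,im)[:2]:
    ys,xs=np.nonzero(r['region']);(c,sz,a)=cv2.minAreaRect(np.c_[xs,ys].astype(np.float32));print(l,round(r['p'],2),r['at'],len(xs),c,sz,a)
E
```

```text
time: 1.38
position: [0.3294, -0.3959, 0.4053]
tool_rot: [3.108, 0.46, 0.002]
ft_force: [-0.5, -0.4, 0.1]
grip_width: 1.003
grip_force: 0.0
time: 2.12
position: [0.4693, -0.1767, 0.4048]
tool_rot: [3.109, 0.451, -0.0]
ft_force: [0.1, -0.6, 0.2]
grip_width: 0.997
grip_force: 0.0
[[0.9588, 0.2841, -0.0002, 0.4693], [0.2841, -0.9588, -0.0006, -0.1767], [-0.0003, 0.0005, -1.0, 0.4048], [0.0, 0.0, 0.0, 1.0]]
hub_cap 0.55 [291.8, 158.0] 4012 (291.6764831542969, 147.2941131591797) (58.20854949951172, 108.89848327636719) 14.03624439239502
hub_cap 0.54 [100.6, 177.4] 7387 (98.41890716552734, 176.01351928710938) (63.293617248535156, 125.76524353027344) 80.53767395019531
reel_hub 0.92 [291.1, 158.9] 4147 (291.6470947265625, 147.41177368164062) (58.69362258911133, 109.62610626220703) 14.03624439239502
```

View pics/w1.png

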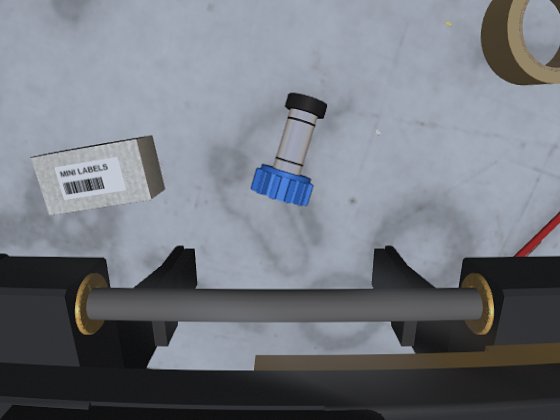

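```bash
python3 - <<'E'
from h import *
T=np.array([[0.9588, 0.2841, -0.0002, 0.4693], [0.2841, -0.9588, -0.0006, -0.1767], [-0.0003, 0.0005, -1.0, 0.4048], [0,0,0,1]])
im=ctrl.get_image('wrist');px=im['pixels'].astype(int)
hsv=cv2.cvtColor(im['pixels'],cv2.COLOR_BGR2HSV)
m=((hsv[...,0]>100)&(hsv[...,0]<125)&(hsv[...,1]>150));m[:,:200]=0;m[:,400:]=0;m[240:]=0
ys,xs=np.nonzero(m);print('gear',xs.mean(),ys.mean(),len(xs))
r=ctrl.silhouettes('reel_hub',im)[0]['region']
# barrel rows midpoints: rows along the silhouette with narrow width
for y in range(95,206,6):
    x=np.nonzero(r[y])[0]; print(y,x.min(),x.max(),end=' | ')
for uv,z in [((302,118),.0215),((288,168),.0287),((282,185),.031)]: print(onz(im,uv,z,T).round(4))
best=None
from scipy.optimize import least_squares
E
```

```text
gear 279.9808523780111 183.1809759110562 1619
95 285 313 | 101 284 323 | 107 286 323 | 113 286 321 | 119 285 313 | 125 284 312 | 131 281 310 | 137 279 308 | 143 278 306 | 149 276 304 | 155 274 302 | 161 272 300 | 167 255 299 | 173 253 300 | 179 251 307 | 185 250 310 | 191 255 308 | 197 271 307 | 203 299 304 | [ 0.5352 -0.1758  0.0215]
[ 0.485  -0.1764  0.0287]
[ 0.4673 -0.1754  0.031 ]
```

```bash
python3 -m jog '{"translation":[[0.216,0.058,0.2],[0.216,0.058,0.4],[0.216,0.058,0.6],[0.216,0.058,0.6],[0.216,0.058,0.6]],"yaw":[0.04,0.0917,0.0917,0.0917,0.0917],"jaw":[0,0,0,0,0]}' 8
python3 - <<'E'
from h import *
T=tool();im=ctrl.get_image('wrist');cv2.imwrite('pics/w2.png',im['pixels']);print(T.round(4).tolist())
for s in (0,27,60,86,100):
  print(s,proj(im,[.454+s/1000*.9925,-.1755,.032-.122*s/1000],T).round(1))
E
```

```text
time: 3.0
position: [0.5142, -0.1762, 0.2863]
tool_rot: [3.141, -0.004, 0.003]
ft_force: [-0.7, 0.2, 0.2]
grip_width: 0.995
grip_force: 0.0
[[1.0, -0.0023, 0.0018, 0.5142], [-0.0023, -1.0, -0.0009, -0.1762], [0.0018, 0.0009, -1.0, 0.2863], [0.0, 0.0, 0.0, 1.0]]
0 [282.9 299.8]
27 [282.8 264.3]
60 [282.6 219. ]
86 [282.5 181.9]
100 [282.4 161.4]
```

View pics/w2.png

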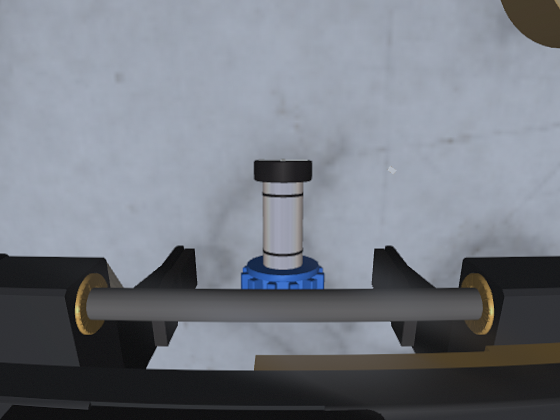

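```bash
python3 -m jog '{"translation":[[0,0,0.25],[0,0,0.485],[0,0,0.485],[0,0,0.485],[0,0,0.485],[0,0,0.485],[0,0,0.485],[0,0,0.485]],"yaw":[0,0,0,0,0,0,0,0],"jaw":[0,0,0,1,1,1,1,1]}' 6
python3 -m jog '{"translation":[[0,0,-0.05],[-0.02,0,-0.1],[-0.05,0,-0.16],[-0.05,0,-0.16],[-0.05,0,-0.16]],"yaw":[0,0,0,0,0],"jaw":[1,1,1,1,1]}'
python3 - <<'E'
from h import *
T=tool();im=ctrl.get_image('scene');c=im['pixels'][120:320,220:460];cv2.imwrite('pics/s2.png',cv2.resize(c,(720,600)));
E
```

```text
time: 4.05
position: [0.5138, -0.1755, 0.188]
tool_rot: [3.141, -0.002, 0.0]
ft_force: [-0.5, -0.2, -0.0]
grip_width: 0.519
grip_force: 0.0
time: 4.68
position: [0.5041, -0.1756, 0.2202]
tool_rot: [3.141, -0.002, 0.002]
ft_force: [1.3, -0.2, 0.8]
grip_width: 0.319
grip_force: 6.0
```

View pics/s2.png

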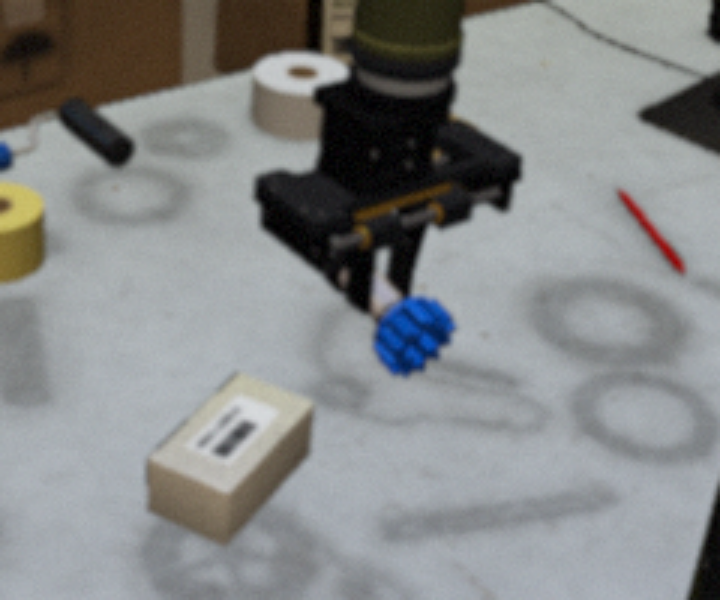

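```bash
python3 -m jog '{"translation":[[-0.05,0,-0.06],[-0.1,0,-0.1],[-0.15,0,-0.15],[-0.15,0,-0.2],[-0.15,0,-0.2],[-0.15,0,-0.2]],"yaw":[0,0,0,0,0,0],"jaw":[1,1,1,1,1,1]}' 4
python3 - <<'E'
from h import *
T=tool();im=ctrl.get_image('scene');c=im['pixels'][150:270,240:420];d=cv2.resize(c,(540,360))
im=ctrl.get_image('wrist');e=cv2.resize(im['pixels'][:360],(560,360))[:,150:410];print(T[:3,3])
cv2.imwrite('pics/s3.png',np.hstack([d,e]))
E
```

```text
time: 5.48
position: [0.4739, -0.1753, 0.2597]
tool_rot: [3.142, -0.002, 0.0]
ft_force: [0.3, 1.2, -2.0]
grip_width: 0.315
grip_force: 4.3
[ 0.47393161 -0.17532311  0.2597219 ]
```

View pics/s3.png

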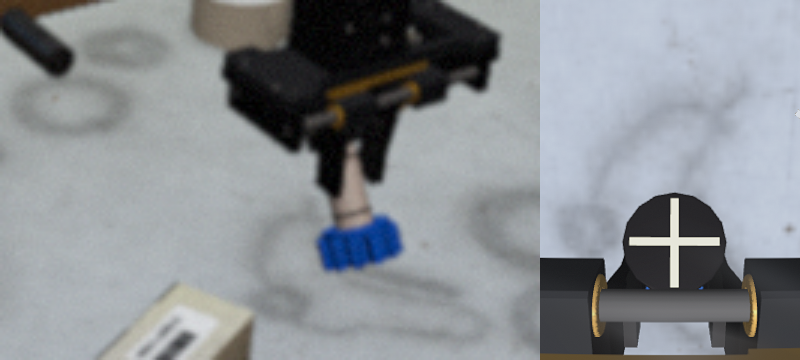

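```bash
python3 -m jog '{"translation":[[0,0,0.05],[0,0,0.09],[0,0,0.12],[0,0,0.12]],"yaw":[0,0,0,0],"jaw":[1,1,1,1]}'
python3 -m jog '{"translation":[[0,0,0.02],[0,0,0.04],[0,0,0.04]],"yaw":[0,0,0],"jaw":[1,1,1]}'
python3 - <<'E'
from h import *
T=tool();im=ctrl.get_image('wrist');print(T[:3,3])
g=im['pixels'].max(2);m=(im['pixels'].min(2)>190).astype(np.uint8);m[:,:200]=0;m[:,360:]=0
n,l,st,c=cv2.connectedComponentsWithStats(((g<70)*255).astype(np.uint8))
print([ (st[i].tolist(),c[i].round(1).tolist()) for i in range(1,n) if st[i][4]>800])
E
```

```text
time: 6.08
position: [0.4742, -0.1754, 0.2356]
tool_rot: [3.141, -0.002, 0.001]
ft_force: [-0.3, 0.1, 0.7]
grip_width: 0.317
grip_force: 4.0
time: 6.45
position: [0.4741, -0.1754, 0.2279]
tool_rot: [3.141, -0.002, 0.001]
ft_force: [0.5, -1.0, 3.5]
grip_width: 0.316
grip_force: 4.0
[ 0.47405722 -0.17544593  0.22791437]
[([211, 196, 147, 98, 8241], [284.0, 251.0]), ([0, 246, 560, 174, 44124], [233.1, 364.9]), ([334, 257, 226, 98, 10070], [418.8, 302.3])]
```

```bash
python3 -m jog '{"translation":[[0,0,0],[0,0,0],[0,0,0],[0,0,0],[0,0,0],[0,0,0]],"yaw":[0,0,0,0,0,0],"jaw":[0.6,0.5,0.4,0.3,0.3,0.3]}'
python3 - <<'E'
from h import *
im=ctrl.get_image('scene');c=im['pixels'][150:270,240:420];d=cv2.resize(c,(540,360))
T=tool();im=ctrl.get_image('wrist');e=cv2.resize(im['pixels'][:360],(560,360))[:,150:410]
cv2.imwrite('pics/s4.png',np.hstack([d,e]));np.save('w4.npy',im['pixels']);np.save('T4.npy',T);print(T.round(4).tolist())
h=cv2.cvtColor(im['pixels'],cv2.COLOR_BGR2HSV);m=((h[...,2]>170)&(h[...,1]<40)).astype(np.uint8);m[:,:220]=0;m[:,350:]=0;m[:170]=0;m[290:]=0
n,l,st,c=cv2.connectedComponentsWithStats(m);print([ (st[i].tolist(),c[i].round(1).tolist()) for i in range(1,n) if st[i][4]>60])
print(proj(im,[.474,-.1754,.1],T))
E
```

```text
time: 7.25
position: [0.474, -0.1755, 0.228]
tool_rot: [3.141, -0.002, 0.001]
ft_force: [-0.1, -0.5, -0.1]
grip_width: 0.693
grip_force: 0.2
[[1.0, -0.0013, 0.0008, 0.474], [-0.0013, -1.0, -0.0003, -0.1755], [0.0008, 0.0003, -1.0, 0.228], [0.0, 0.0, 0.0, 1.0]]
[([220, 170, 75, 119, 6836], [251.4, 222.2]), ([303, 170, 47, 69, 2108], [331.1, 196.8])]
[283.88788203 333.16170503]
```

View pics/s4.png

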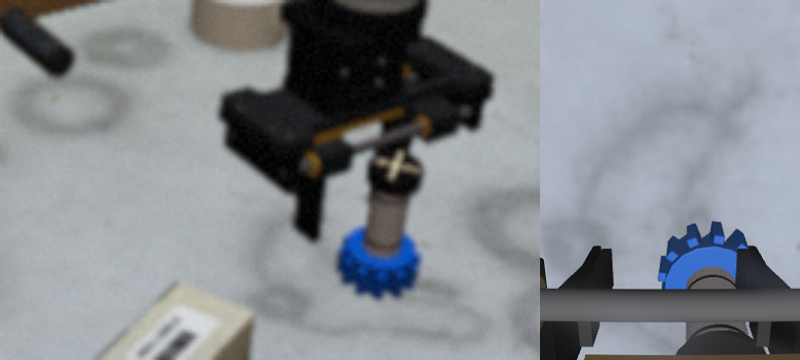

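```bash
python3 - <<'E'
from h import *
S=[]
ims={n:ctrl.get_image(n) for n in('scene','top','wrist')};T=tool()
for n,im in ims.items():
    h=cv2.cvtColor(im['pixels'],cv2.COLOR_BGR2HSV);m=((h[...,0]>100)&(h[...,0]<125)&(h[...,1]>150)).astype(np.uint8)
    k,l,st,c=cv2.connectedComponentsWithStats(m);
    for i in range(1,k):
        if st[i][4]>60:print(n,st[i].tolist(),c[i].round(1).tolist(), onz(im,c[i],.0135,T).round(4))
    for s in(13,27,57,100):print(n,s,proj(im,[.474,-.1755,s/1000],T).round(1))
cv2.imwrite('pics/t5.png',cv2.resize(ims['top']['pixels'][200:280,280:360],(600,600),interpolation=cv2.INTER_CUBIC))
cv2.imwrite('pics/w5.png',ims['wrist']['pixels'])
E
```

```text
scene [189, 168, 34, 15, 259] [205.4, 175.3] [ 0.8891 -0.0065  0.0135]
scene [353, 226, 27, 23, 351] [365.5, 238.3] [ 0.4493 -0.1901  0.0135]
scene 13 [353.2 234.8]
scene 27 [353.9 229.6]
scene 57 [355.3 218.3]
scene 100 [357.5 201.4]
top [409, 295, 16, 8, 72] [417.2, 299.1] [ 0.3544 -0.4487  0.0135]
top 13 [320.3 253.3]
top 27 [320.8 251.7]
top 57 [321.7 247.9]
top 100 [323.2 242.3]
wrist [268, 222, 91, 67, 3346] [309.2, 254.8] [ 0.4661 -0.19    0.0135]
wrist 13 [284.1 241.9]
wrist 27 [284.2 251.3]
wrist 57 [284.3 276.7]
wrist 100 [284.5 333. ]
```

View pics/w5.png

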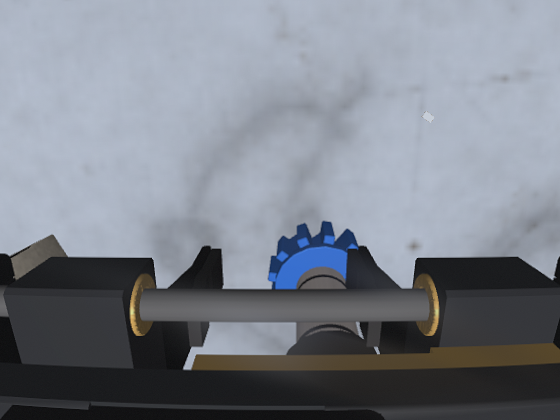

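```bash
python3 -m jog '{"translation":[[0,0,0],[0,0,0],[0,0,-0.2],[0,0,-0.5],[0,0,-0.7],[0,0,-0.7],[0,0,-0.7]],"yaw":[0,0,0,0,0,0,0],"jaw":[0,0,0,0,0,0,0]}'
python3 - <<'E'
from h import *
T=tool();im=ctrl.get_image('wrist');print(T.round(4).tolist())
h=cv2.cvtColor(im['pixels'],cv2.COLOR_BGR2HSV);m=((h[...,0]>100)&(h[...,0]<125)&(h[...,1]>150)).astype(np.uint8)
k,l,st,c=cv2.connectedComponentsWithStats(m)
for i in range(1,k):
    if st[i][4]>300:print(st[i].tolist(),c[i])
for r in ctrl.silhouettes('hub_cap',im)[:1]:
    ys,xs=np.nonzero(r['region']);print(r['p'],r['at'],xs.min(),xs.max(),ys.min(),ys.max())
for s in(0,27,100):print(s,proj(im,[.46,-.19,s/1000],T).round(1))
cv2.imwrite('pics/w6.png',im['pixels']);cv2.imwrite('pics/w6c.png',cv2.resize(im['pixels'][130:300,180:400],None,fx=3,fy=3))
E
```

```text
time: 8.38
position: [0.4734, -0.1753, 0.367]
tool_rot: [-3.141, 0.002, 0.002]
ft_force: [-0.3, -0.6, -0.1]
grip_width: 0.999
grip_force: 0.0
[[1.0, -0.0014, -0.0012, 0.4734], [-0.0014, -1.0, 0.0002, -0.1753], [-0.0012, -0.0002, -1.0, 0.367], [0.0, 0.0, 0.0, 1.0]]
[280, 177, 62, 57, 1482] [307.76315789 199.98043185]
0.88 [315.1, 216.6] 279 344 176 264
0 [298.9 197.8]
27 [300.  205.2]
100 [304.4 232.3]
```

View pics/w6c.png

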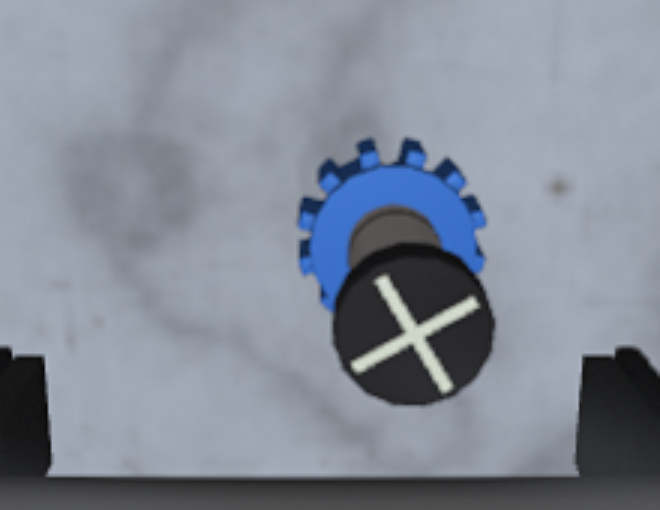

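```bash
python3 - <<'E'
from h import *
T=np.array([[1.0, -0.0014, -0.0012, 0.4734], [-0.0014, -1.0, 0.0002, -0.1753], [-0.0012, -0.0002, -1.0, 0.367],[0,0,0,1]])
im=ctrl.get_image('wrist')
P=[onz(im,(u/3+180,v/3+130),.1,T) for u,v in[(380,280),(448,388),(355,368),(478,300),(415,333)]]
for p in P:print(p.round(4))
f=lambda a,b:np.degrees(np.arctan2(b[1]-a[1],b[0]-a[0]))%90
print(f(P[0],P[1]),f(P[2],P[3]),np.linalg.norm(P[0]-P[1]),np.linalg.norm(P[2]-P[3]))
c=P[4];print([(s,proj(im,[c[0],c[1],s/1000],T).round(1)) for s in (0,27,100)])
# rewinder from the top camera
t=ctrl.get_image('top');h=cv2.cvtColor(t['pixels'],cv2.COLOR_BGR2HSV);m=((h[...,0]>3)&(h[...,0]<18)&(h[...,1]>180)&(h[...,2]>120)).astype(np.uint8)
k,l,st,cc=cv2.connectedComponentsWithStats(m)
for i in range(1,k):
    if st[i][4]>100:print(st[i].tolist(),cc[i],onz(t,cc[i],.054))
E
```

```text
[ 0.4669 -0.1915  0.1   ]
[ 0.4387 -0.2088  0.1   ]
[ 0.4441 -0.1858  0.1   ]
[ 0.4618 -0.2153  0.1   ]
[ 0.4533 -0.2003  0.1   ]
31.511691886952008 30.826613158728186 0.03309074943025852 0.03438474629451121
[(0, array([309.2, 204.4])), (27, array([311.1, 212.2])), (100, array([318.3, 241. ]))]
[155, 220, 22, 21, 301] [165.54817276 230.06644518] [0.50158992 0.26910672 0.054     ]
```

```bash
python3 -m jog '{"translation":[[-0.1,0.125,0],[-0.1,0.125,0.2],[-0.1,0.125,0.4],[-0.1,0.125,0.6],[-0.1,0.125,0.705],[-0.1,0.125,0.705]],"yaw":[0,0,0,0,0,0],"jaw":[0,0,0,0,0,0]}' 40
python3 -m jog '{"translation":[[0,0,0],[0,0,0],[0,0,0],[0,0,0],[0,0,0],[0,0,0],[0,0,0],[0,0,0]],"yaw":[0,0,0,0,0,0,0,0],"jaw":[0.3,0.5,0.6,0.7,1,1,1,1]}' 40
python3 -m jog '{"translation":[[0,0,-0.1],[0,0,-0.3],[0,0,-0.6],[0,0,-0.6],[0,0,-0.6]],"yaw":[0,0,0,0,0],"jaw":[1,1,1,1,1]}'
python3 - <<'E'
from h import *
s=ctrl.get_state();T=tool();print(np.round(s['joint_positions'],2),T[:3,3])
for z in(.2,.4):
  p=np.array([.46,.22,.40]);print(((p-T[:3,3])@T[:3,:3]/.2).round(3));break
E
```

```text
time: 9.32
position: [0.4526, -0.1998, 0.2245]
tool_rot: [-3.139, 0.002, 0.007]
ft_force: [-1.0, 0.7, 0.0]
grip_width: 0.999
grip_force: 0.0
time: 10.32
position: [0.4538, -0.2003, 0.2268]
tool_rot: [3.142, -0.002, 0.0]
ft_force: [0.1, 0.5, 1.1]
grip_width: 0.443
grip_force: 40.0
time: 10.95
position: [0.4532, -0.2003, 0.3459]
tool_rot: [-3.141, 0.002, 0.002]
ft_force: [0.1, 0.1, -2.9]
grip_width: 0.443
grip_force: 40.0
[ 0.84  0.06 -0.49  1.89  0.03  1.21 -1.23] [ 0.45322966 -0.20026972  0.34586494]
[ 0.031 -2.101 -0.27 ]
```

```bash
python3 -m jog '{"translation":[[0,0,0.3],[0,0,0.55],[0,0,0.595],[0,0,0.597],[0,0,0.597],[0,0,0.597],[0,0,0.597],[0,0,0.597]],"yaw":[0,0,0,0,0,0,0,0],"jaw":[1,1,1,1,0.5,0.4,0.3,0.3]}'
python3 -m jog '{"translation":[[0,0,0],[0,0,0.02],[0,0,0.04],[0,0,0.04],[0,0,0.04],[0,0,0.04],[0,0,0.04],[0,0,0.04]],"yaw":[0,0,0,0,0,0,0,0],"jaw":[0.3,0.3,0.3,0.4,0.6,1,1,1]}' 40
python3 - <<'E'
from h import *
T=tool();im=ctrl.get_image('wrist')
h=cv2.cvtColor(im['pixels'],cv2.COLOR_BGR2HSV);m=((h[...,0]>100)&(h[...,0]<125)&(h[...,1]>150)).astype(np.uint8)
ys,xs=np.nonzero(m[:290]);print(xs.min(),xs.max(),ys.min())
print(proj(im,[T[0,3]+.03,T[1,3],.027],T),proj(im,[T[0,3]+.03,T[1,3],.0],T))
cv2.imwrite('pics/w7.png',im['pixels'])
E
```

```text
time: 11.95
position: [0.4538, -0.2005, 0.2277]
tool_rot: [3.141, -0.002, 0.001]
ft_force: [0.8, -0.4, -0.3]
grip_width: 0.678
grip_force: 0.0
time: 12.95
position: [0.4536, -0.2003, 0.2192]
tool_rot: [3.142, -0.002, -0.0]
ft_force: [0.3, -0.0, -1.7]
grip_width: 0.341
grip_force: 40.3
229 339 188
[283.95261015 201.58971214] [283.92801922 189.20058748]
```

```bash
python3 - <<'E'
from h import *
im=ctrl.get_image('wrist')
def prof(fn,T,c,z):
    px=cv2.imread(fn);h=cv2.cvtColor(px,cv2.COLOR_BGR2HSV);m=((h[...,0]>100)&(h[...,0]<125)&(h[...,1]>150)&(h[...,2]>130)).astype(float)
    out=[]
    for a in np.arange(-60,60,1.):
        v=[]
        for r in(.0275,.0285,.0295):
            u=proj(im,[c[0]+r*np.cos(np.radians(a)),c[1]+r*np.sin(np.radians(a)),z],T)
            v.append(cv2.getRectSubPix(m.astype(np.float32),(1,1),tuple(map(float,u)))[0,0])
        out.append(np.mean(v))
    return np.array(out)
T6=np.array([[1.0, -0.0014, -0.0012, 0.4734], [-0.0014, -1.0, 0.0002, -0.1753], [-0.0012, -0.0002, -1.0, 0.367],[0,0,0,1]])
T7=tool()
p6=prof('pics/w6.png',T6,[.4533,-.2003],.027);p7=prof('pics/w7.png',T7,T7[:2,3],.027)
a=np.arange(-60,60,1.)
for p in(p6,p7):
    f=np.sum((p-p.mean())*np.exp(12j*np.radians(a)));print(abs(f),np.degrees(np.angle(f))/12,''.join('#' if v>.5 else '.' for v in p))
E
```

```text
30.774122979539612 -12.875208644316524 ...............##########...................##########..................###########................###########..........
12.79449496713998 -13.942082059352424 #................###########................##########...............###########...............###########..............
```

```bash
python3 -m jog '{"translation":[[0,0,-0.3],[0,-0.1,-0.6],[0,-0.4,-0.8],[0,-0.7,-0.8],[0,-1,-0.8],[0,-1,-0.8],[0,-1,-0.8]],"yaw":[0,0,0,0,0,0,0],"jaw":[1,1,1,1,1,1,1]}'
python3 -m jog '{"translation":[[0,-0.3,0],[0,-0.6,0],[0,-0.9,0],[0,-1,0],[0,-1,0],[0,-1,0]],"yaw":[0,0,0,0,0,0],"jaw":[1,1,1,1,1,1]}'
python3 -m jog '{"translation":[[0,-0.2,0],[0,-0.35,0],[0,-0.35,0],[0,-0.35,0]],"yaw":[0,0,0,0],"jaw":[1,1,1,1]}'
python3 - <<'E'
from h import *
T=tool();im=ctrl.get_image('wrist');np.save('T8.npy',T);print(T.round(4).tolist(),np.round(ctrl.get_state()['joint_positions'],2))
cv2.imwrite('pics/w8.png',im['pixels'])
h=cv2.cvtColor(im['pixels'],cv2.COLOR_BGR2HSV);m=((h[...,0]>3)&(h[...,0]<18)&(h[...,1]>180)&(h[...,2]>100)).astype(np.uint8);m[230:]=0
k,l,st,cc=cv2.connectedComponentsWithStats(m)
for i in range(1,k):
    if st[i][4]>100:print(st[i].tolist(),cc[i],onz(im,cc[i],.054,T))
cv2.imwrite('pics/w8c.png',cv2.resize(im['pixels'],(800,600),interpolation=cv2.INTER_CUBIC))
E
```

```text
time: 13.92
position: [0.4538, -0.0003, 0.3792]
tool_rot: [3.141, -0.0, -0.0]
ft_force: [0.3, -0.4, -2.6]
grip_width: 0.342
grip_force: 41.2
time: 14.68
position: [0.455, 0.1972, 0.3788]
tool_rot: [3.14, -0.008, -0.001]
ft_force: [-0.3, -0.1, -2.6]
grip_width: 0.34
grip_force: 41.3
time: 15.18
position: [0.4552, 0.2675, 0.3789]
tool_rot: [3.14, -0.007, -0.001]
ft_force: [-0.8, 0.1, -2.1]
grip_width: 0.335
grip_force: 41.2
[[1.0, -0.0042, -0.0004, 0.4552], [-0.0042, -1.0, -0.0018, 0.2675], [-0.0004, 0.0018, -1.0, 0.3789], [0.0, 0.0, 0.0, 1.0]] [ 0.33  0.17 -0.99  1.76  0.15  1.29 -2.28]
```

View pics/w8c.png

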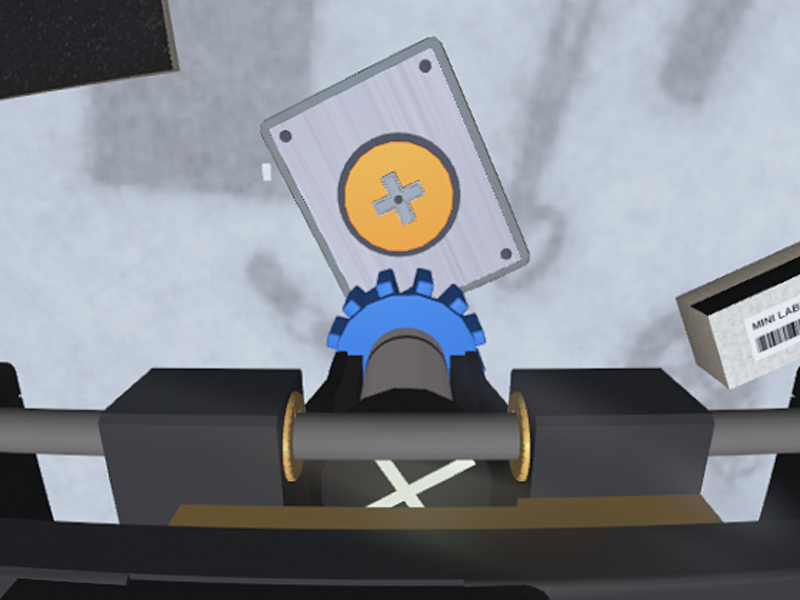

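```bash
python3 - <<'E'
from h import *
T=np.load('T8.npy');im=ctrl.get_image('wrist')
px=cv2.imread('pics/w8.png');h=cv2.cvtColor(px,cv2.COLOR_BGR2HSV)
W=lambda u,v,z:onz(im,(u*.7,v*.7),z,T)
a,b,c=W(286,136,.044),W(425,66,.044),W(506,254,.044);print(a.round(4),b.round(4),c.round(4))
g=lambda p,q:np.degrees(np.arctan2(q[1]-p[1],q[0]-p[0]))%90
print('rew',g(a,b),g(b,c),'mid',((a+c)/2).round(4), np.linalg.norm(a-b),np.linalg.norm(b-c))
s=[W(*p,.0655) for p in[(387,173),(411,222),(374,208),(424,190)]]
print('stub',g(s[0],s[1]),g(s[2],s[3]),(sum(s)/4).round(4))
m=((h[...,0]>10)&(h[...,0]<28)&(h[...,1]>130)).astype(np.uint8);m[190:]=0
k,l,st,cc=cv2.connectedComponentsWithStats(m)
for i in range(1,k):
    if st[i][4]>300:
        pts=np.argwhere(l==i)[:,::-1].astype(np.int32);e=cv2.fitEllipse(cv2.convexHull(pts));print(e,onz(im,e[0],.054,T).round(4))
k=[W(*p,.28) for p in[(380,462),(425,508),(368,507),(475,461)]]
c=[onz(im,(u*.7,v*.7),T[2,3]-.2192+.1,T) for u,v in[(380,461),(423,508),(368,505),(475,462),(405,491)]]
print('hubcross',g(c[0],c[1]),g(c[2],c[3]),c[4])
E
```

```text
[0.5396 0.3367 0.044 ] [0.5775 0.2553 0.044 ] [0.4684 0.2046 0.044 ]
rew 24.965825227654364 24.94918678894669 mid [0.504  0.2706 0.044 ] 0.08973955593982008 0.12031548071194213
stub 25.87439515904731 19.31249874890956 [0.5047 0.2704 0.0655]
((278.6261901855469, 136.96392822265625), (76.00513458251953, 76.492919921875), 175.66543579101562) [0.5052 0.2711 0.054 ]
hubcross 37.23367341620906 25.126842437189225 [0.45717259 0.26754166 0.259663  ]
```

```bash
python3 -m jog '{"translation":[[0.15,-0.0145,0],[0.244,-0.0145,0],[0.244,-0.0145,0.15],[0.244,-0.0145,0.3],[0.244,-0.0145,0.43],[0.244,-0.0145,0.43],[0.244,-0.0145,0.43]],"yaw":[0.016,0.032,0.032,0.032,0.032,0.032,0.032],"jaw":[1,1,1,1,1,1,1]}' 50
python3 - <<'E'
from h import *
s=ctrl.get_state();T=tool();print(T.round(4).tolist(),s['ft_force'],np.round(s['joint_positions'],2))
print(np.degrees(np.arctan2(T[1,0],T[0,0])))
E
```

```text
time: 16.15
position: [0.5038, 0.272, 0.2944]
tool_rot: [-3.137, 0.162, -0.002]
ft_force: [0.3, 0.1, -1.5]
grip_width: 0.338
grip_force: 51.0
[[0.9947, -0.1029, 0.0015, 0.5038], [-0.1029, -0.9947, 0.0002, 0.272], [0.0014, -0.0003, -1.0, 0.2944], [0.0, 0.0, 0.0, 1.0]] [ 0.33750257  0.05614067 -1.5436213 ] [ 0.22  0.37 -0.92  1.76  0.32  1.17 -2.46]
-5.903663425817745
```

```bash
python3 -m jog '{"translation":[[0,0.004,0.02],[0,0.004,0.035],[0,0.004,0.05],[0,0.004,0.05],[0,0.004,0.05]],"yaw":[0,0,0,0,0],"jaw":[1,1,1,1,1]}'
python3 -m jog '{"translation":[[0,0,0.01],[0,0,0.02],[0,0,0.035],[0,0,0.035]],"yaw":[0,0,0,0],"jaw":[1,1,1,1]}'
```

```text
time: 16.77
position: [0.5031, 0.2717, 0.2833]
tool_rot: [3.137, -0.16, -0.0]
ft_force: [0.1, -0.2, -1.6]
grip_width: 0.338
grip_force: 51.0
time: 17.27
position: [0.5029, 0.2716, 0.2759]
tool_rot: [3.137, -0.16, -0.001]
ft_force: [1.1, -1.0, -2.1]
grip_width: 0.337
grip_force: 51.0
```

```bash
python3 -m jog '{"translation":[[0,0,0.015],[0,0,0.03],[0,0,0.04],[0,0,0.05],[0,0,0.055],[0,0,0.055]],"yaw":[0,0,0,0,0,0],"jaw":[1,1,1,1,1,1]}' 60
python3 -m jog '{"translation":[[0,0,0.005],[0,0,0.01],[0,0,0.01]],"yaw":[0,0,0],"jaw":[1,1,1]}'
```

```text
time: 18.02
position: [0.5034, 0.2719, 0.2665]
tool_rot: [3.137, -0.16, 0.002]
ft_force: [-1.9, -1.8, 7.9]
grip_width: 0.335
grip_force: 60.3
time: 18.4
position: [0.5035, 0.2721, 0.2651]
tool_rot: [3.137, -0.16, 0.003]
ft_force: [-2.1, -3.0, 10.8]
grip_width: 0.337
grip_force: 60.4
```

```bash
python3 -m jog '{"translation":[[0,0,0.005],[0,0,0.01],[0,0,0.01],[0,0,0.01]],"yaw":[0,0,0,0],"jaw":[1,1,1,1]}'
python3 -m jog '{"translation":[[0,0,0.005],[0,0,0.01],[0,0,0.01],[0,0,0.01]],"yaw":[0,0,0,0],"jaw":[1,1,1,1]}'
python3 - <<'E'
from h import *
im=ctrl.get_image('scene');c=im['pixels'][190:350,80:280];d=cv2.resize(c,(500,400),interpolation=cv2.INTER_CUBIC)
im=ctrl.get_image('wrist');e=cv2.resize(im['pixels'][100:340,160:400],(300,400))
cv2.imwrite('pics/f.png',np.hstack([d,e]))
E
```

```text
time: 18.9
position: [0.5039, 0.2723, 0.265]
tool_rot: [3.137, -0.16, 0.006]
ft_force: [-5.8, -5.1, 21.9]
grip_width: 0.337
grip_force: 60.6
time: 19.4
position: [0.5043, 0.2726, 0.2649]
tool_rot: [3.136, -0.16, 0.009]
ft_force: [-7.9, -6.7, 32.4]
grip_width: 0.333
grip_force: 60.9
```

View pics/f.png

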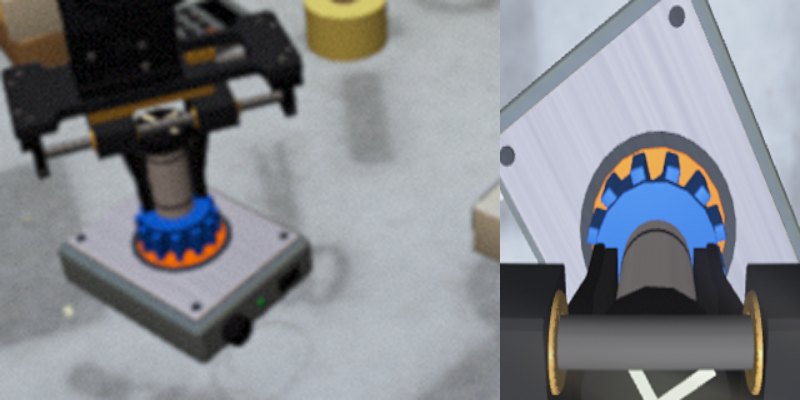

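```bash
python3 -m jog '{"translation":[[0,0,-0.008],[0,0,-0.008],[0,0,-0.008],[0,0,-0.008]],"yaw":[0,0,0,0],"jaw":[1,1,1,1]}' && python3 -c "
from bench import ctrl
s=ctrl.get_state();print(s['position'],s['ft_force']);print(ctrl.close_job())"
```

```text
time: 20.0
position: [0.504, 0.2723, 0.265]
tool_rot: [3.136, -0.16, 0.006]
ft_force: [-5.4, -5.8, 23.6]
grip_width: 0.337
grip_force: 60.5
[0.50395753 0.2723273  0.26496642] [-5.3833372  -5.84725436 23.6137857 ]
the job is handed in; nothing more can be done
None
```

The hub was stood upright on its gear, then meshed on the drive stub and pressed to its stop; the job was handed in at 20.0 s with the hub still gripped at 60 N and held down with about 24 N, and the arm was never moved onto the tape roll, label roll or carton.

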